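# Open the photometer's sample port at its push-push latch

## Task

Get the photometer on the grey mat ready for loading: press the front of its wide sample lid down once with the fingertips until the latch lets go, then draw back and let the lid pop ajar by itself. With the outside of the fingers push the lid's front edge up and over backwards until it leans back on its stop and stays open by itself. Grip and lift nothing, press gently, do not press the lid shut again, leave the narrow lamp lid shut and leave the glassware and other loose things where they are.

Things in the scene. Friction and masses are not known exactly. Their poses are not given: they have to be found in the camera images.
- photometer: Fixed benchtop photometer: white case 180 mm deep (x, front at -x), 230 mm wide (y, + is its left), flat deck 110 mm above its origin, which is at the centre of its underside. A panel with display and keys slopes down in front of the deck from x = -34 mm. In the deck lie two grey lids: the wide sample lid at its left (+y), the narrow lamp lid at its right. The lids' axes are those of the case.
- sample_lid (a joint): Hinge of the sample lid (slab 90 mm wide, 71 mm from hinge to front edge, 12 mm thick, top 8 mm above the deck when shut); hinge along y at its rear; rad. 0 = shut, latched; negative = pressed in (stop at -0.08, front edge 5.7 mm lower); positive = front edge up. 0.75 = ajar on its sprung plunger (front edge 48 mm up). Past upright (1.57) it leans back by its own weight, stop at 1.85.
- lamp_lid (a joint): Hinge of the narrow lamp lid (44 mm wide, else like the sample lid, with the same kind of latch, which pops it as easily); rad, 0 = shut. It must stay shut.
- sample_pin (a joint): Follower pin of the sample lid's latch, hidden in the case; m, sideways. 0 = lid latched; about +0.0055 when the lid is pressed to let go; about -0.002 after it popped; below -0.005 only while an open lid is being pressed shut into the latch again.
- sample_press (a point): Three short ribs on top of the sample lid over its latch: the place to press. Mid-width, 58 mm in front of the hinge line; on the top face, moves with the lid. Press it straight down 3 mm or more (lid past -0.05; 3 to 5 N; stop at 4.6 mm) and let it up: the latch lets go and a plunger lifts the lid ajar in about 0.3 s. A second press from ajar would latch it shut again.
- sample_edge (a point): Middle of the sample lid's front edge (half way up its 12 mm thickness, 71 mm from the hinge line); moves with the lid. From ajar the lid swings lightly (1 to 2 N here); short of upright it sinks back onto the plunger. Follow its arc: up with the edge, then back. A latch block 20 mm wide, mid-width, stands 24 mm out of the underside, 10 mm behind the edge.
- sample_hinge (a point): Middle of the sample lid's hinge line, at deck height; fixed to the case.
- lamp_press (a point): The like ribs on the lamp lid, 105 mm to the right of the sample lid's; not to be touched.
- indicator_bottle: Small orange-capped bottle, 36 mm across, 76 mm tall, standing loose at the photometer's left, near its front. Origin of this and of the other loose things: centre of the underside.
- beaker: Small glass beaker, 53 mm across, 69 mm tall, loose, at the photometer's left, farther back.
- petri_dish: Petri dish, 57 mm across, 15 mm high, loose, at the photometer's right, near its front.
- reagent_bottle: Blue-capped bottle, 56 mm across, 106 mm tall, loose, at the photometer's right, farther back.
- pipette: Micropipette, 220 mm long, 29 mm thick, lying loose on the bench to the right of the mat.

How it is judged:
By the outcome, as a careful person would: the job done as asked, in the order asked, and still so for the second after the job is handed in, with the robot touching nothing.
It also fails if it takes over 40 s, if anything falls off the work surface, if the arm or the gripper's body presses on something with over 40 N, if the wrist force passes 120 N, or if a joint passes its speed limit or range.

## Robot

A 7-joint arm with a two-finger parallel gripper is mounted at the origin on a cart in front of the work surface, level with it; the furniture and walls round the work are solid. World frame = base frame: x ahead of the robot, y to its left, z up, the work surface at z = 0. Lengths are in mm, angles in rad, forces in N, time in s.
With the tool pointing down it reaches from about 400 to 875 mm from the base axis. Payload 19.3 kg.
Tool frame: the origin (TCP) lies at the very end of the fingers, on their centre line; the grasp point (between the pads) lies 19 mm behind it (grip_point_offset is the z of the grasp point in the tool frame, in mm); z points along the fingers, x is the direction in which the jaws open and shut, and the axes are right-handed (so a half turn about z gives the same grasp; the last joint's range is limited). The gripper opens to 85 mm and grips with 20 to 120 N. Pads are 22 mm wide; open, the fingers measure 114 mm over their backs; the gripper's body (76 mm by 85 mm) begins 54 mm behind the grasp point. The pads swing forward as they close: fully open they stand 13 mm farther back than shut.
Start: joints at [-1.22, 0.521, -0.036, 1.599, 0.021, 1.021, -0.113], TCP at [255.324, 570.46, 231.291] pointing down, gripper open.
Joint ranges: [-2.91, 2.91], [-0.3, 2.13], [-1.5, 1.42], [0.17, 2.43], [-1.26, 4.41], [0.16, 1.93], [-2.52, 2.52]. Speed limits (rad/s): [1.89, 1.89, 2.39, 2.39, 3.01, 3.01, 3.01].

## Interface

Orientations are given as a 3x3 rotation matrix whose columns are the frame's x, y, z axes.
In Python, from workcell import movep, movel, goto_joints, open_gripper, clamp, wait, inverse_kinematics, read_state, camera, PlanningError, finish_job, grip_point_offset gives the robot as it stands. Calls block until the motion is done:
- movep(position, orientation): joint-space move of the TCP to a pose.
- movel(position, frame=None, max_speed=150, guard=None): straight line of the TCP; frame=None keeps the orientation; max_speed is the mean speed in mm/s. With guard (N) it stops when the force on the tool has changed by that much, and returns True; else False.
- goto_joints(angles): joint-space move.
- open_gripper() and clamp(): open the fingers fully, or close them until they stop; the grip force is fixed at half the most.
- wait(seconds).
- inverse_kinematics(position, orientation): joint angles nearest the present ones, or None.
- read_state(): the state.
- camera(name): name is "side" or "top"; returns a dict with "image" (420x560x3 uint8, blue, green, red), "range_z" (420x560 float32, mm along the optical axis (not along the pixel's ray), 0 where there is no reading), "fx", "fy", "cx", "cy" (pixels), "cam_to_world" (4x4, takes a point from camera to world coordinates). Camera axes: x right, y up, looking along -z (the intrinsics and any distortion apply to the point x, -y, -z); pixel columns grow to the right and rows downward; lengths in mm; the calibration is good to about 2 mm. A picture is of the moment at which its call begins.
A pose or a line that the arm cannot do raises PlanningError and nothing moves.
- finish_job(): hands the job in, once; it reports no verdict.
The state is a dict: "time": time; "qpos": joint angles; "qvel": joint speeds; "joint_efforts": joint torques, N m; "eef_pos": TCP position; "tool_rot": TCP orientation; "ft_force": force on the tool from outside, world axes, zero at the start; "torque": the same for the moment, N m; "finger_gap": finger opening in mm.
Only numpy, scipy, OpenCV 4.12 (cv2) and the standard library are available. Lean on these libraries where they do the work, as an engineer would, in place of code of your own. Each camera call takes 0.05 s, during which the arm holds its last target.

## Working session

There is one attempt and no reset: what is moved stays moved. The work goes in short steps, each a Python script; the robot and the scene stay as the last script left them, time stands still between calls to the robot, and variables do not carry over. Pictures are saved under pics/ and viewed, and the job is handed in when it is done.

```bash
ls; mkdir -p pics; python3 - <<'E'
from workcell import *
import cv2,numpy as np
for n in("side","top"):
    c=camera(n); cv2.imwrite(f"pics/{n}0.png",c["image"]); np.savez(f"{n}0.npz",**{k:v for k,v in c.items()})
    print(n,c["fx"],c["fy"],c["cx"],c["cy"],np.round(c["cam_to_world"],3).tolist(),[k for k in c])
s=read_state();print(s,grip_point_offset)
E
```

```text
pics
side 428.0858659362863 428.0858659362863 277.6530295918232 212.2562870709289 [[0.979, 0.085, -0.184, 328.065], [-0.203, 0.36, -0.911, -1037.684], [-0.011, 0.929, 0.37, 567.846], [0.0, 0.0, 0.0, 1.0]] ['image', 'range_z', 'fx', 'fy', 'cx', 'cy', 'cam_to_world']
top 513.7940633551343 513.7940633551343 280.20319492643694 209.00443462313902 [[-0.023, 0.992, -0.127, 409.283], [-1.0, -0.024, -0.006, 111.435], [-0.009, 0.127, 0.992, 1243.49], [0.0, 0.0, 0.0, 1.0]] ['image', 'range_z', 'fx', 'fy', 'cx', 'cy', 'cam_to_world']
{'time': 0.1, 'qpos': array([-1.22021778,  0.52195639, -0.03633174,  1.59990568,  0.02119431,
        1.02108507, -0.11281541]), 'qvel': array([ 3.45818992e-04, -1.33587810e-03, -1.03093029e-03, -1.82212217e-04,
       -8.17098943e-05, -4.13646110e-04,  4.60706705e-04]), 'joint_efforts': array([ 4.40424876e-03, -9.28486848e+01,  1.98423184e+00, -3.70529759e+01,
        1.81215612e-02,  5.46085095e-03,  9.19957938e-05]), 'eef_pos': array([255.2070229 , 570.21966849, 230.79822924]), 'tool_rot': array([[ 4.08495183e-01,  9.12760411e-01, -3.41636117e-04],
       [ 9.12759962e-01, -4.08495322e-01, -9.07641568e-04],
       [-9.68016046e-04,  5.89354391e-05, -9.99999530e-01]]), 'ft_force': array([ 0.2454174 , -0.67839688, -0.85545254]), 'torque': array([-0.00600152,  0.02432607, -0.00657601]), 'finger_gap': 85.7264258535807} -18.700000000000003
```

View pics/side0.png

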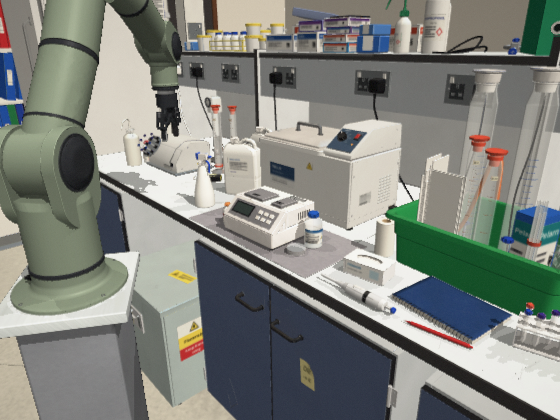

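View pics/top0.png

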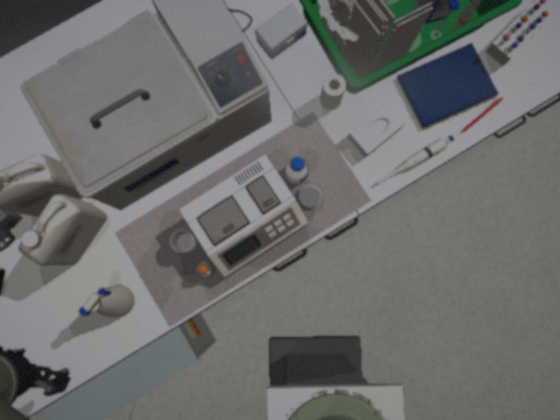

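The top view shows the photometer centred near (245,215) and turned about 30° in the image. The sample lid is at (222,218), the lamp lid at (261,194), the orange cap at (204,270), the beaker at (182,242), the blue cap at (297,163) and the dish at (311,197). Next I'll zoom in and measure from the depth data.

```bash
cat > h.py <<'E'
import numpy as np,cv2
def pts(c):
    z=c["range_z"].astype(float);h,w=z.shape
    v,u=np.mgrid[:h,:w]
    P=np.stack([(u-c["cx"])/c["fx"]*z,-(v-c["cy"])/c["fy"]*z,-z,np.ones_like(z)],-1)
    return (P@np.array(c["cam_to_world"]).T)[...,:3]
E
python3 - <<'E'
from h import *
c=dict(np.load("top0.npz"));P=pts(c)
im=c["image"][140:300,150:350];cv2.imwrite("pics/z0.png",cv2.resize(im,None,fx=4,fy=3.7,interpolation=cv2.INTER_CUBIC))
cv2.imwrite("pics/z0.png",cv2.resize(im,None,fx=3.7,fy=3.7,interpolation=cv2.INTER_CUBIC))
for n,(u,v) in dict(lid=(222,218),lamp=(261,194),deck=(243,204),orange=(204,270),blue=(297,163),mat=(330,170),dish=(311,197)).items(): print(n,P[v,u].round(1))
z=P[...,2]
sub=np.zeros(z.shape,bool);sub[140:300,150:350]=1
m=sub&(z>104)&(z<126)
n,l,st,ce=cv2.connectedComponentsWithStats(m.astype(np.uint8))
for i in range(1,n):
    if st[i,4]>20:
        q=P[l==i];print(st[i],np.median(q,0).round(1),cv2.minAreaRect(q[:,:2].astype(np.float32)))
lid=sub&(z>114.5)&(z<123)
n,l,st,ce=cv2.connectedComponentsWithStats(lid.astype(np.uint8))
for i in range(1,n):
    if st[i,4]>20:
        q=P[l==i];r=cv2.minAreaRect(q[:,:2].astype(np.float32));print('L',st[i],np.median(q,0).round(1),r,cv2.boxPoints(r).round(1).tolist())
E
```

```text
lid [536.3 247.1 117.5]
lamp [587.1 159.9 122.2]
deck [566.7 200.5 114.9]
orange [423.7 292.8  82.2]
blue [657.6  78.2 109.8]
mat [661.6  -5.5   2.6]
dish [592.9  44.1  20.9]
[150 140  71  43 234] [671.2 328.7 114.5] ((669.6234130859375, 330.9812316894531), (4.1943206787109375, 183.80935668945312), 30.5316104888916)
[ 179  155  118  105 6038] [560.5 211.6 113.7] ((559.8218994140625, 210.2031707763672), (140.55917358398438, 230.08074951171875), 32.01931381225586)
[290 157  15  15 148] [655.4  78.1 108.1] ((655.5282592773438, 77.85220336914062), (30.206321716308594, 31.526390075683594), 18.0683650970459)
L [247 176  33  39 579] [585.7 157.2 119.8] ((584.2955322265625, 163.53707885742188), (75.50613403320312, 63.37144470214844), 32.96018981933594) [[535.4000244140625, 169.60000610351562], [569.9000244140625, 116.4000015258789], [633.2000122070312, 157.5], [598.7000122070312, 210.6999969482422]]
L [ 196  196   53   49 1195] [532.  246.8 120.1] ((536.757568359375, 253.60897827148438), (90.70176696777344, 97.43679809570312), 32.306941986083984) [[472.3999938964844, 270.5], [524.5, 188.1999969482422], [601.0999755859375, 236.6999969482422], [549.0999755859375, 319.0]]
```

View pics/z0.png

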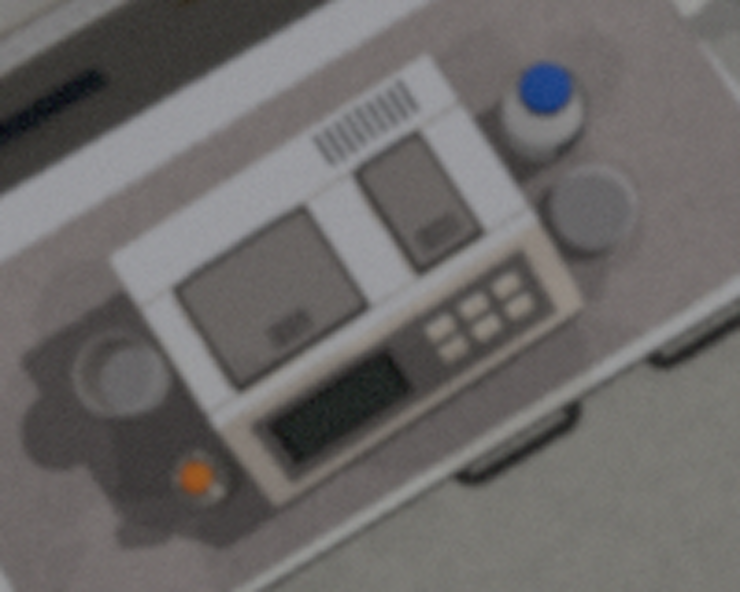

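```bash
cat >> h.py <<'E'
def ray(c,uv,z0):
    uv=np.atleast_2d(uv).astype(float);T=np.array(c["cam_to_world"])
    d=np.c_[(uv[:,0]-c["cx"])/c["fx"],-(uv[:,1]-c["cy"])/c["fy"],-np.ones(len(uv))]@T[:3,:3].T
    return T[:3,3]+d*((z0-T[2,3])/d[:,2])[:,None]
E
python3 - <<'E'
from h import *
c=dict(np.load("top0.npz"));P=pts(c);g=cv2.GaussianBlur(cv2.cvtColor(c["image"],cv2.COLOR_BGR2GRAY),(3,3),0)
print([int(g[v,u]) for u,v in((222,218),(243,204),(225,210),(205,240),(215,250))])
big=cv2.resize(g,None,fx=4,fy=4,interpolation=cv2.INTER_CUBIC)
t=(int(g[212,220])+int(g[204,243]))/2
for seed,t in(((215,212),0),((258,190),0)):
    t=(float(np.median(g[seed[1]-4:seed[1]+5,seed[0]-4:seed[0]+5]))+float(np.median(g[202:207,241:246])))/2
    n,l,st,ce=cv2.connectedComponentsWithStats((big<t).astype(np.uint8))
    k=l[seed[1]*4,seed[0]*4];ys,xs=np.nonzero(l==k)
    w=ray(c,np.c_[(xs+.5)/4-.5,(ys+.5)/4-.5],118)
    r=cv2.minAreaRect(w[:,:2].astype(np.float32));print(t,st[k],w.mean(0).round(1),r,cv2.boxPoints(r).round(1).tolist())
# deck depth check and outline of upper face
for yaw in(31.,31.5,32):
  pass
z=P[...,2]
deck=(z>108)&(z<117)
deck[:140]=0;deck[300:]=0;deck[:,:178]=0;deck[:,330:]=0
q=P[deck]
a=np.radians(31.5);e=np.array([np.cos(a),np.sin(a)]);f=np.array([-e[1],e[0]])
X=q[:,:2]@e;Y=q[:,:2]@f
print(np.percentile(X,[0,1,2,50,98,99,100]).round(1),np.percentile(Y,[0,.5,1,2,50,98,99,99.5,100]).round(1), np.median(q[:,2]))
E
```

```text
[100, 154, 99, 153, 145]
126.0 [  785   779   218   208 25530] [531.2 245.8 118. ] ((531.4632568359375, 246.06495666503906), (80.71691131591797, 98.4916000366211), 31.98180389404297) [[471.1000061035156, 266.5], [523.2999877929688, 182.89999389648438], [591.7999877929688, 225.6999969482422], [539.5999755859375, 309.20001220703125]]
126.5 [  978   699   149   162 13328] [586.6 157.  118. ] ((586.7232055664062, 157.32528686523438), (80.52496337890625, 52.7835693359375), 31.766077041625977) [[538.5999755859375, 158.60000610351562], [566.4000244140625, 113.69999694824219], [634.7999877929688, 156.10000610351562], [607.0999755859375, 201.0]]
[521.3 526.6 528.4 605.9 655.9 742.8 745.7] [-2.909e+02 -2.816e+02 -2.739e+02 -2.282e+02 -1.266e+02 -1.600e+00
 -1.000e-01  9.000e-01  1.900e+00] 112.41557188866432
```

```bash
python3 - <<'E'
from h import *
c=dict(np.load("top0.npz"));s=dict(np.load("side0.npz"));P=pts(c)
a=np.radians(31.9);e=np.array([np.cos(a),np.sin(a),0]);f=np.array([-e[1],e[0],0])
C=np.array([531.4,246,118]);print("rib px->",ray(c,[(228.3,228.6)],119).round(1),"pred",C-22.5*e,"hinge",C+35.5*e,"edge",C-35.5*e)
def proj(c,p):
    T=np.linalg.inv(np.array(c["cam_to_world"]));q=T@np.r_[p,1];return [c["cx"]+c["fx"]*q[0]/-q[2],c["cy"]-c["fy"]*q[1]/-q[2]]
out=[]
for cc,x0,y0,x1,y1,k in((c,180,160,310,290,4),(s,210,170,330,260,5)):
    im=cv2.resize(cc["image"][y0:y1,x0:x1],None,fx=k,fy=k,interpolation=cv2.INTER_CUBIC)
    def dr(p,col):
        u=proj(cc,p);cv2.circle(im,(int((u[0]-x0+.5)*k),int((u[1]-y0+.5)*k)),2,col,-1)
    for i in(-35.5,35.5):
        for j in(-45,45):dr(C+i*e+j*f,(0,0,255))
        for j in(-22,22):dr(C-105*f+i*e+j*f,(0,0,255))
    dr(C-22.5*e,(0,255,0))
    O=C+35.5*e
    out.append(im)
cv2.imwrite("pics/o_top.png",out[0]);cv2.imwrite("pics/o_side.png",out[1])
z=P[...,2];sub=P[200:330,60:150].reshape(-1,3);print("max z around bottle",[ (int(t)) for t in np.percentile(sub[:,2],[50,90,99,100])])
E
```

```text
rib px-> [[512.4 233.3 119. ]] pred [512.29813703 234.11013747 118.        ] hinge [561.53849491 264.75956088 118.        ] edge [501.26150509 227.24043912 118.        ]
max z around bottle [2, 152, 201, 1243]
```

View pics/o_top.png

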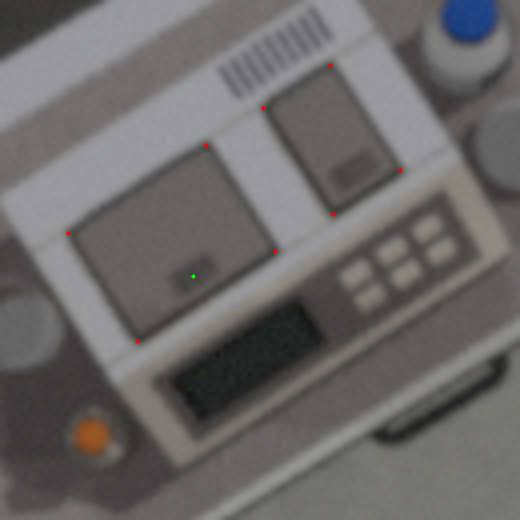

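View pics/o_side.png

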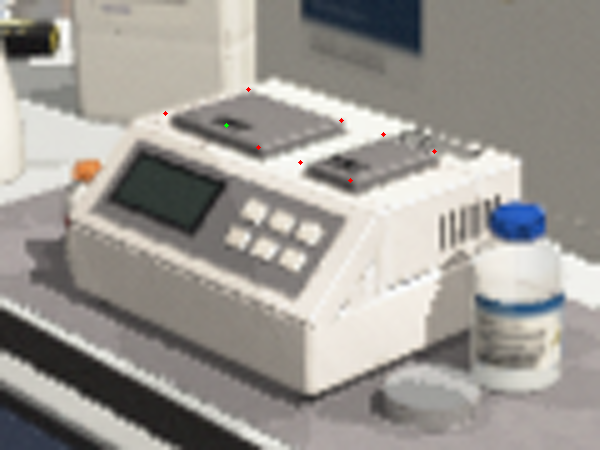

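The marked lid corners and ribs (green, at pixel (228,228)) match the top image to about 1 mm. The lid-to-lid offset measures 104.5 mm against the stated 105. The side view agrees to about 1 px, or 3 mm. Now I'll shut the fingers and go above the press point.

```bash
cat >> h.py <<'E'
a=np.radians(31.9);e=np.array([np.cos(a),np.sin(a),0]);f=np.array([-e[1],e[0],0])
H=np.array([531.4,246,0])+35.5*e   # hinge line middle, z=0
R=np.c_[f,e,[0,0,-1.]]
def snap(n,name):
    from workcell import camera
    c=camera(n);cv2.imwrite(f"pics/{name}.png",c["image"]);np.savez(f"{name}.npz",**c);return c
def crop(c,name,x0,y0,x1,y1,k):
    cv2.imwrite(f"pics/{name}.png",cv2.resize(c["image"][y0:y1,x0:x1],None,fx=k,fy=k,interpolation=cv2.INTER_CUBIC))
E
python3 - <<'E'
from workcell import *
from h import *
movel([255,570,340],max_speed=200)
clamp()
p=H-58*e
print(inverse_kinematics(p+[0,0,250],R))
movep(p+[0,0,250],R)
movel(p+[0,0,150],max_speed=150)
wait(0.3)
s=read_state();print(s["time"],s["eef_pos"],p,s["finger_gap"],s["ft_force"],s["qpos"].round(2))
crop(snap("side","s1"),"s1c",150,90,350,260,3.5)
crop(snap("top","t1"),"t1c",180,140,310,280,4)
E
```

```text
[-0.4854244   0.40343892 -0.06543829  1.74297469  0.03058837  0.99616558
  1.56530486]
4.2667 [512.51846985 234.22586402 150.52182343] [512.29813703 234.11013747   0.        ] -0.3002207514193895 [-0.16270109  0.39843095 -0.29144659] [-0.49  0.52 -0.07  1.84  0.05  0.78  1.55]
```

View pics/s1c.png

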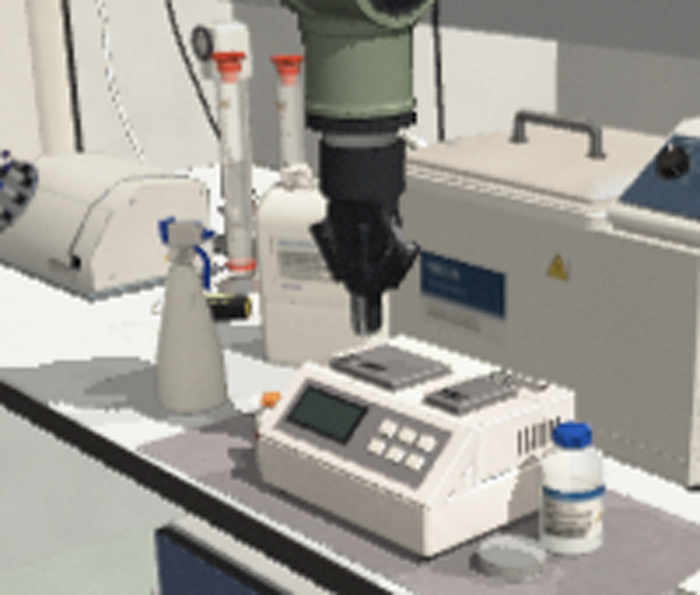

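View pics/t1c.png

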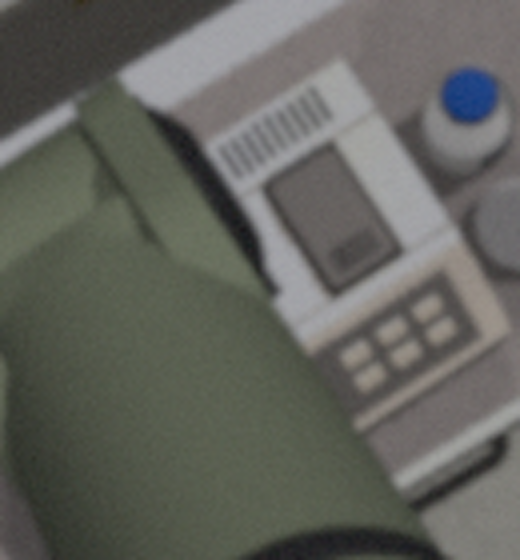

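The side view shows the shut fingertips at (368,330) in the crop, just above the sample lid ribs and clear of everything. Next is the guarded press.

```bash
python3 - <<'E'
from workcell import *
from h import *
p=H-58*e
movel(p+[0,0,126],max_speed=60); wait(.2)
f0=read_state()["ft_force"]
hit=movel(p+[0,0,115],max_speed=8,guard=1.5)
s=read_state();zc=s["eef_pos"][2];print(hit,s["time"],s["eef_pos"],s["ft_force"]-f0)
E
```

```text
True 5.9333 [512.14046357 234.01102833 119.60002973] [0.58284826 0.76140116 1.05577547]
```

```bash
python3 - <<'E'
from workcell import *
from h import *
p=H-58*e
f0=np.array([-.16,.4,-.29]);z=119.6
for i in range(12):
    z-=0.5
    movel(p+[0,0,z],max_speed=10,guard=6); s=read_state()
    F=s["ft_force"][2];print(round(z,2),s["eef_pos"].round(2),s["ft_force"].round(2))
    if F>5.2 or s["eef_pos"][2]<115: break
print(s["time"])
E
```

```text
119.1 [512.24 234.1  119.04] [ 0.06 -0.83  2.79]
118.6 [512.22 234.07 118.54] [ 0.09 -0.22  2.01]
118.1 [512.23 234.03 118.03] [-1.26 -1.1   2.54]
117.6 [512.27 234.09 117.57] [-1.1  -0.38  3.32]
117.1 [512.27 234.09 117.04] [-1.09 -0.81  3.04]
116.6 [512.31 234.13 116.6 ] [-1.1  -0.94  2.64]
116.1 [512.31 234.1  116.06] [-2.39 -1.29  2.52]
115.6 [512.35 234.11 115.8 ] [-2.57 -1.12  7.14]
7.9333
```

The force rise at 115.8 mm is the lid's stop, so it has gone down about 4 mm. Drawing straight up now.

```bash
python3 - <<'E'
from workcell import *
from h import *
p=H-58*e
movel(p+[0,0,235],max_speed=300); 
movel(p-110*e+[0,0,235],max_speed=250);wait(.3)
s=read_state();print(s["time"],s["eef_pos"],s["ft_force"])
crop(snap("side","s2"),"s2c",150,90,350,260,3.5)
crop(snap("top","t2"),"t2c",180,140,310,280,4)
E
```

```text
9.375 [419.12370862 176.20821745 234.64653545] [-0.24449989 -0.15019756 -0.48541627]
```

View pics/s2c.png

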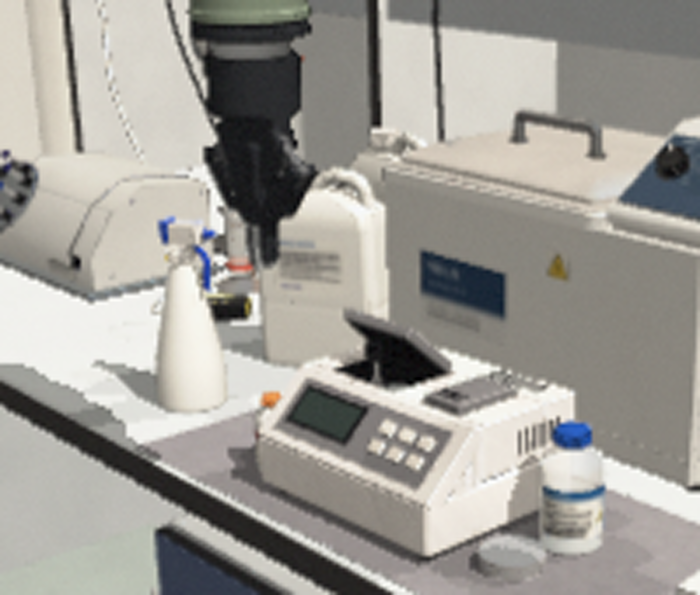

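View pics/t2c.png

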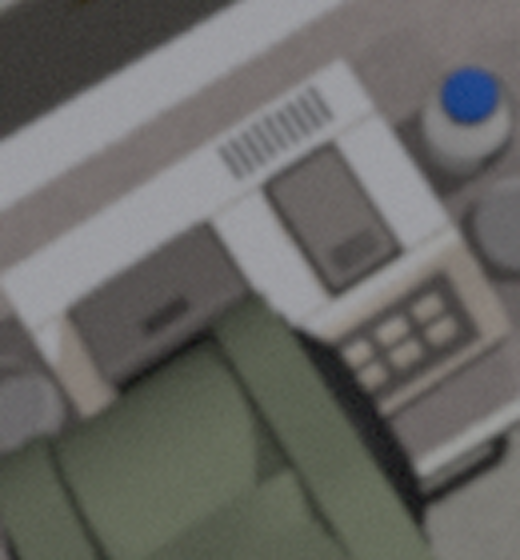

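The lid has popped ajar, with its front edge raised at (350,315) in the side crop. The lamp lid is still shut and the loose things haven't moved. Now I'll push the edge along its arc, left of the latch block, using the flat side of the fingers.

```bash
python3 - <<'E'
from workcell import *
from h import *
def tcp(s,z): return H+s*e+29*f+[0,0,110+z]
movel(tcp(-115,125),max_speed=150)
movel(tcp(-100,29),max_speed=150); wait(.1)
def st(t): s=read_state();d=s["eef_pos"]-H;print(t,round(s["time"],2),(d@e).round(1),(d@f).round(1),(s["eef_pos"][2]-110).round(1),[(s["ft_force"]@v).round(2) for v in(e,f,np.array([0,0,1]))])
st("start")
for th in(.70,.85,1.0,1.15,1.3,1.45):
    s=-71*np.cos(th)-4*np.sin(th)-11;z=71*np.sin(th)-4*np.cos(th)-16
    g=movel(tcp(s,z),max_speed=60,guard=8);st((th,g))
    if g: break
crop(snap("side","s3"),"s3c",150,90,350,260,3.5)
E
```

```text
start 10.93 -99.6 28.9 30.0 [np.float64(-0.03), np.float64(-0.46), np.float64(0.01)]
(0.7, False) 11.61 -68.1 29.0 26.5 [np.float64(0.12), np.float64(-0.42), np.float64(0.26)]
(0.85, False) 11.93 -60.5 29.0 35.2 [np.float64(-0.38), np.float64(-0.54), np.float64(-0.16)]
(1.0, False) 12.26 -52.2 29.0 41.8 [np.float64(0.06), np.float64(-0.0), np.float64(-0.25)]
(1.15, False) 12.58 -43.3 29.0 47.3 [np.float64(0.32), np.float64(-0.35), np.float64(-0.3)]
(1.3, False) 12.91 -33.6 29.0 51.3 [np.float64(0.38), np.float64(0.33), np.float64(0.33)]
(1.45, False) 13.23 -23.4 29.0 53.9 [np.float64(0.29), np.float64(-0.25), np.float64(1.1)]
```

View pics/s3c.png

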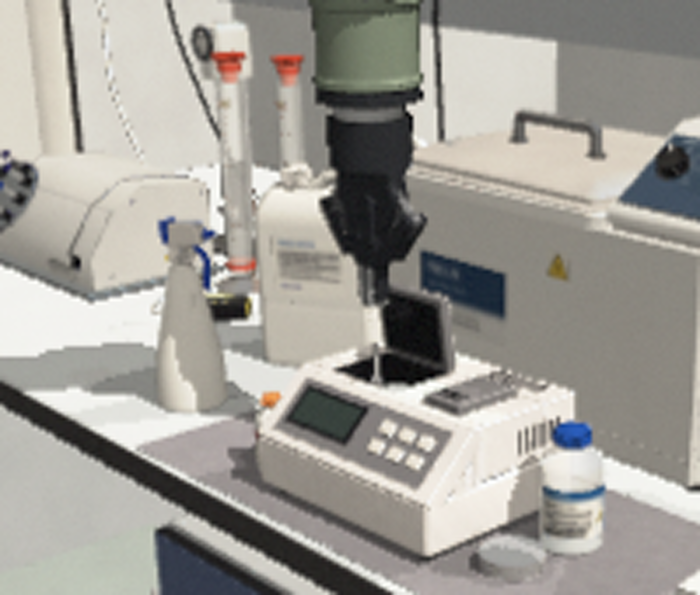

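The fingertips are at (372,300) in the crop, carrying the lid, which is nearly upright. I'll continue past upright and then draw back.

```bash
python3 - <<'E'
from workcell import *
from h import *
def tcp(s,z): return H+s*e+29*f+[0,0,110+z]
def st(t): s=read_state();d=s["eef_pos"]-H;print(t,round(s["time"],2),(d@e).round(1),(d@f).round(1),(s["eef_pos"][2]-110).round(1),[(s["ft_force"]@v).round(2) for v in(e,f,np.array([0,0,1]))])
g=movel(tcp(-14,54),max_speed=50,guard=8);st(g)
if not g: g=movel(tcp(-5,54),max_speed=40,guard=8);st(g)
wait(.3)
movel(tcp(-50,58),max_speed=100);movel(tcp(-130,150),max_speed=200);wait(.3);st("back")
crop(snap("side","s4"),"s4c",150,90,350,260,3.5)
crop(snap("top","t4"),"t4c",150,140,330,290,4)
E
```

```text
False 13.62 -13.8 29.0 53.8 [np.float64(-0.36), np.float64(0.69), np.float64(0.29)]
False 14.0 -4.8 29.0 53.9 [np.float64(0.25), np.float64(0.73), np.float64(-0.4)]
back 15.96 -129.9 29.0 149.3 [np.float64(0.05), np.float64(-0.4), np.float64(1.44)]
```

View pics/s4c.png

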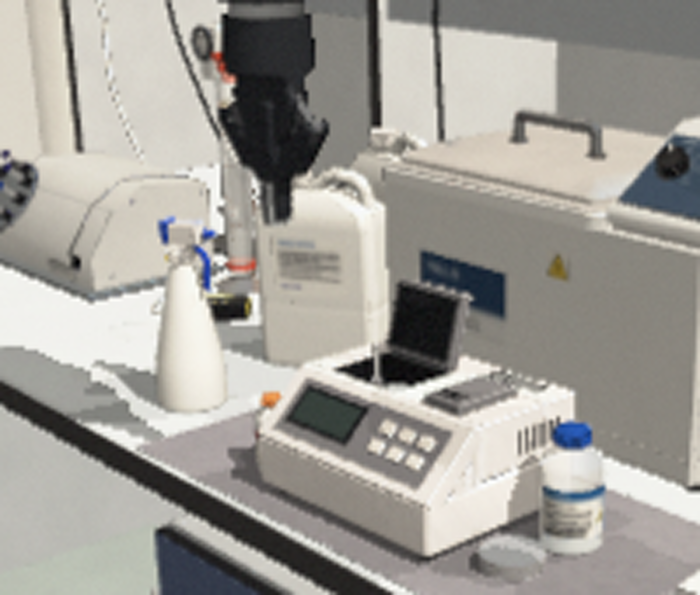

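View pics/t4c.png

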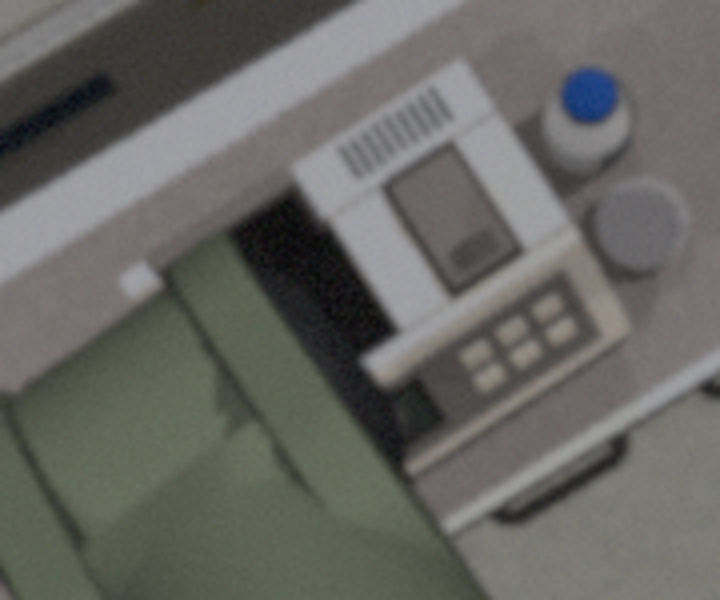

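The lid stands leaning back, with its top edge at (400–470,285–297) in the side crop. The lamp lid is shut. I'll move the arm clear, wait a second and compare before handing in.

```bash
python3 - <<'E'
from workcell import *
from h import *
try: goto_joints(np.r_[-1.22,read_state()["qpos"][1:]-[.15,0,0,0,0,0]])
except PlanningError as x: print(x)
wait(1.0)
c=snap("side","s5");d=dict(np.load("s4.npz"));crop(c,"s5c",150,90,350,260,3.5)
t=snap("top","t5");crop(t,"t5c",150,140,330,290,4)
x=np.abs(c["image"].astype(int)-d["image"]).max(2)[160:230,255:290];print("lid px diff",np.percentile(x,[50,99,100]))
# lid angle from top depth: highest part of lid
P=pts(t);Q=P[140:300,150:350].reshape(-1,3);L=(Q-H);s=L@e;y=L@f
m=(abs(y)<40)&(Q[:,2]>165)&(Q[:,2]<200)&(s>-40)&(s<50);print(m.sum(),np.median(s[m]),np.median(Q[m,2]),Q[m,2].max() if m.any() else None)
s=read_state();print(s["time"],s["eef_pos"],s["ft_force"])
# loose things, before vs after (top)
b=dict(np.load("top0.npz"))["image"]
for n,(u,v) in dict(orange=(204,270),beaker=(182,242),blue=(297,163),dish=(311,197),pip=(435,147)).items():
    w=np.s_[v-14:v+15,u-14:u+15];r=cv2.phaseCorrelate(np.float32(cv2.cvtColor(b[w],6)),np.float32(cv2.cvtColor(t["image"][w],6)));print(n,np.round(r[0],2),round(r[1],2))
E
```

```text
lid px diff [ 3. 19. 21.]
445 13.291237178099806 177.5363873326187 185.8640288171291
18.4583 [191.85661686 453.21938294 333.23886876] [0.01287542 0.47489417 0.12040654]
orange [-0.18 -0.2 ] 1.01
beaker [-0.07 -0.04] 1.01
blue [0.05 0.07] 1.01
dish [-0.08 -0.05] 1.03
pip [-0.05 -0.07] 1.02
```

View pics/t5c.png

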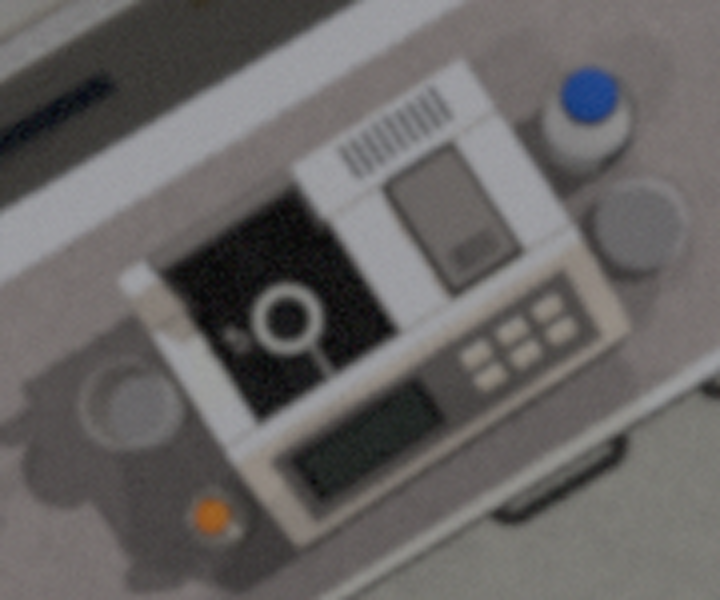

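View pics/s5c.png

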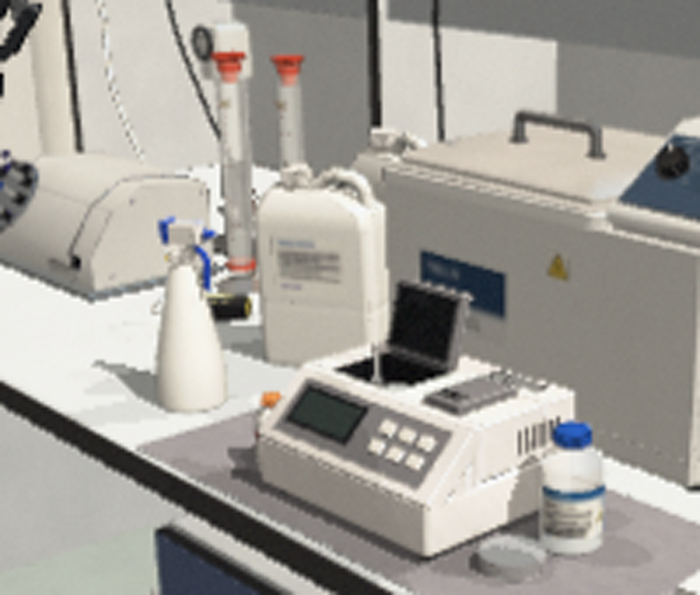

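The lid leans back on its stop: its upper part is about 13 mm behind the hinge at 177 mm height, which matches about 1.85 rad. It hasn't moved in over a second, the loose things have shifted less than 0.3 px and the arm is clear.

```bash
python3 -c "
from workcell import *
finish_job()"
```

```text
the job is handed in; nothing more can be done
```

The photometer's sample lid is open and leaning back on its stop, and I handed the job in at about 18.5 s, under the 40 s limit.

- **Press:** I pressed the ribs once with the shut fingertips, about 4 mm down. The force stayed around 3 N until a brief 7 N at the lid's stop, a little over the stated 3 to 5 N. I then drew straight up, and the next pictures showed the lid ajar.
- **Opening:** I pushed the front edge up and over with the flat side of the fingers, left of the latch block, with force readings staying near 1 N or below. I drew back once the lid was past upright.
- **Last checks:** The depth readings fit the lid leaning at about 1.85 rad, and it stood unchanged for over a second with the arm away. In the pictures the lamp lid is shut, and the glassware, bottles, dish and pipette have shifted less than 0.3 px.
- **Disagreement:** The top camera read heights about 2 mm high, and the side view was about 1 px (3 mm) off. Both are about what the stated calibration allows, and neither affected the work.

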